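# Bring a vial to the reading position of a photometer and take the reading

## Robot

A 6-joint arm with a two-finger parallel gripper is mounted at the origin on a cart in front of the work surface, level with it; the furniture and walls round the work are solid. World frame = base frame: x ahead of the robot, y to its left, z up, the work surface at z = 0. Lengths are in m, angles in rad, forces in N, time in s.
With the tool pointing down it reaches from about 0.325 to 0.775 m from the base axis. Payload 5.5 kg.
Tool frame: the origin (TCP) lies at the very end of the fingers, on their centre line; the grasp point (between the pads) lies 19 mm behind it; z points along the fingers, y is the line along which they close (so a half turn about z gives the same grasp; the last joint's range is limited). The gripper opens to 85 mm and grips with 20 to 120 N. Pads are 22 mm wide; open, the fingers measure 114 mm over their backs; the gripper's body (76 mm by 85 mm) begins 54 mm behind the grasp point. The pads swing forward as they close: fully open they stand 13 mm farther back than shut.
Start: joints at [-1.342, 0.091, 1.231, -0, 1.82, -0.057], TCP at [0.169, -0.576, 0.231] pointing down, gripper open.
Joint ranges: [-2.87, 2.87], [-0.86, 2.18], [0.17, 2.46], [-1.51, 4.65], [0.06, 2.69], [-2.65, 2.65]. Speed limits (rad/s): [2.57, 2.57, 3.01, 3.14, 3.14, 3.14].

## Interface

Orientations are given as a rotation vector (axis times angle).
In Python, from bench import env gives the robot as it stands.
- The arm moves only by the tool step_arm, never from a script. Its argument "motion" is a list of rows, each a list of 7 numbers: the opening, from 0 (shut) to 1 (fully open), then the shift along the tool's x, y, z in mm, then the turn, a rotation vector about the tool's x, y, z in degrees. In form: [[jaw, dx, dy, dz, wx, wy, wz], ...]. A call has 1 to 5 rows; each row is the pose to reach, as a shift and turn from the pose commanded when the call began, along the tool's axes at that moment; what a row does not reach only later rows make up. A row lasts 1/10 s, in which the tool goes at most 50 mm and 8.59 degrees, less where a joint would pass 70% of its speed; a pose out of reach is approached as far as the arm can. A call with a gripper value outside its range is refused whole. The fingers move at their own pace and stop on an object; "newtons" is the grip in N (left out, the last holds). Time passes only in rows, so rows that repeat a pose let the fingers close. It gives the time, the measured TCP pose, the force, the opening and the grip force at its end, in the units of the state.
- env.get_obs(): the state, without advancing time (a new reading comes with each control period).
- env.grab_frame(name): name is "side" or "top" or "wrist"; returns the picture (480x640x3 uint8, red, green, blue); there is no depth.
- env.camera_params(name): a dict with "fx", "fy", "cx", "cy" (pixels), "rvec" (rotation vector, rad) and "tvec" (3), from world to camera coordinates, as OpenCV has them; the wrist camera has in their place "tool_from_camera" (4x4, takes a point from camera to tool coordinates, whose origin is the TCP and whose axes are the flange's). Camera axes: x right, y down, z forward; pixel columns grow to the right and rows downward; lengths in m; the calibration is good to about 2 mm. A picture is of the moment at which its call begins: read the wrist's pose just before it. camera_params takes no time and is no camera call.
- env.sign_off(): hands the job in; it is judged then, once.
Trained networks look in the newest picture that a camera, given by its name, has taken for a name from the list of things; names that differ only in an ending like _2 or _b are one class to them, and where a whole thing is asked for, a point or a joint stands for the part that bears it (a point fixed in the world has none). Each returns a list of dicts, best first, with "conf" (0 to 1); they miss things now and then, are a little off and sometimes report something else, mostly with a low value. They report only what shows in the picture. A call takes as long as a camera call.
- env.spot_in(camera, thing): "bbox" ([left, top, width, height] in pixels, round what is visible of it).
The state is a dict: "time": time; "joint_positions": joint angles; "qd": joint speeds; "effort": joint torques, N m; "tcp_pos": TCP position; "ee_rot": TCP orientation; "wrist_force": force on the tool from outside, world axes, zero at the start; "torque": the same for the moment, N m; "width": opening from 0.0 (shut) to 1.0 (fully open); "grip_force": force on a finger pad.
Only numpy, scipy, OpenCV 4.12 (cv2) and the standard library are available. Lean on these libraries where they do the work, as an engineer would, in place of code of your own. Each camera call takes 0.05 s, during which the arm holds its last target. There are 200 camera calls.

## Task

The vial standing in the photometer's sprung sample slide is to be measured: push the slide in by its front plate until it has passed the sprung stop pin, then take the fingers away so that it springs back and stays caught by the pin at its middle position. Then swing the light hood shut over the vial, and after that press the large key fully down to take the reading and let it come up again. All of it is pushing with the fingertips and nothing needs grasping: do not touch the vial, and leave the beaker, cup and pen where they are.

Things in the scene. Friction and masses are not known exactly. Their poses are not given: they have to be found in the camera images.
- photometer: Low light-grey bench instrument, 210 (x) by 157 (y) mm, fixed; deck 47 mm high, rear edge 56. Origin on the worktop under its middle; x points from its front (robot's side) to its rear, y to its left; turned up to 0.3 rad. In its frame: the slide runs along x at y = +35 mm; the vial is read at x = -30, y = +35; display (63 mm high) and keys at y < 0. Nothing stands within 80 mm of its left side.
- sample_slide (a joint): Sprung sample slide, an aluminium bar sticking out in front, m: 0 = fully out (start), grows as it is pushed in along the photometer's +x, end stop 0.060. The spring pushes it out with 2.5 N at 0, 5.5 N at the end; from 0.025 lifting the stop pin adds 1 to 2 N. From about 0.048 the pin has dropped: let go there, it returns to 0.045 and stays; let go earlier, it runs out to 0.
- slide_face (a point): Middle of the front face of the dark upright push plate on the slide's outer end, about 40 mm above the worktop; the plate is 50 wide (y), 15 thick, from 10 to 62 mm above the worktop, and its face looks to the photometer's -x. Moves with the slide.
- stop_pin (a joint): Rise of the sprung stop pin, m: 0 = down; the slide's ramp lifts it up to about 0.008 before it drops behind the ramp. It works by itself.
- pin_knob (a point): Top of the stop pin's dark round knob (17 mm diameter, 89 mm above the worktop with the pin down), on the metal bridge (70 mm high) across the slide, 78 mm behind the reading position.
- vial: Capped glass sample vial with a blue cap, 17 mm diameter, 54 high, standing loose and upright in the slide's well. Origin at the centre of its foot, 20 mm above the worktop; its cap's top is at 74 mm. It starts at x = -75, y = +35 mm of the photometer's frame and travels with the slide.
- hood (a joint): Dark light hood, a box-shaped lid hinged along its left side, rad: 0 = shut, grows as it swings up and over to the left; starts open at 1.35 to 1.75 (limit 1.80). A friction hinge holds it where it is left (under 1 N moves it); below about 0.2 it drops shut by itself. Shut, it covers 58 (x) by 70 (y) mm round the reading position, top 86 mm above the worktop, and shuts the vial out or in.
- hood_hinge (a point): Middle of the hood's hinge axis, which runs along the photometer's x, 54 mm above the worktop. The hood's flat roof lies 32 mm from the axis (outer surface, measured square to it), reaches 70 mm from the hinge to its free edge and is 58 wide along the hinge. Open, the roof's outside looks to the left (+y): there it is pushed over.
- hood_edge (a point): Middle of the free edge of the hood's roof, on the outer surface: shut, 70 mm to the right (-y) of the hinge and 32 mm above it. Moves with the hood.
- read_key (a joint): Travel of the large key, m: 0 = up, 0.005 = fully down; sprung, 1.5 N to start, 4.5 N at the bottom.
- key_top (a point): Middle of the top of the large key, 56 mm above the worktop: a light-grey key 30 (x) by 40 (y) mm in a dark bezel near the photometer's front, on its right half, standing 6 mm above the bezel; much larger than the row of three flat keys behind it. Pressed straight down.
- beaker: Glass beaker, 52 mm diameter, 68 high, standing to the right of the photometer; origin at the centre of its foot. A bystander.
- cup: Small steel cup, 53 mm diameter, 37 high, standing to the right of the photometer; origin at the centre of its foot. A bystander.
- pen: Pen, 141 mm long, 12 thick, lying in front and to the right of the photometer; origin at its middle, x along it. A bystander.

How it is judged:
By the outcome, as a careful person would: the job done as asked, in the order asked, and still so for the second after the job is handed in, with the robot touching nothing.
It also fails if it takes over 51 s, if anything falls off the work surface, if the arm or the gripper's body presses on something with over 40 N, if the wrist force passes 120 N, or if a joint passes its speed limit or range.

## Working session

There is one attempt and no reset: what is moved stays moved. The work goes in short steps, Python scripts to look and compute and a tool call to move; the robot and the scene stay as the last step left them, time stands still between calls to the robot, and variables do not carry over. Pictures are saved under pics/ and viewed, at most 10 in all, crops included, and the job is handed in when it is done.

Besides the shell and the picture viewer there is one more tool, called after ">>>" by a JSON object that holds its "api" and its "payload", one argument or row to a line. step_arm: Moves the arm, as the interface text tells. Its arguments: {"type":"object","properties":{"motion":{"type":"array"},"newtons":{"type":"number"}},"required":["motion"]}

```bash
mkdir -p pics; ls; python3 - <<'E'
from bench import env
import cv2
for n in ("top","side"):
    im=env.grab_frame(n); cv2.imwrite(f"pics/{n}0.png",im[:,:,::-1])
    p=env.camera_params(n); print(n,p)
    for t in ("photometer","slide_face","vial","hood","pin_knob","key_top","hood_edge","beaker","cup","pen"):
        r=env.spot_in(n,t); print(t,[(d["bbox"],round(d["conf"],2)) for d in r[:2]])
o=env.get_obs(); print(o["time"],o["tcp_pos"],o["ee_rot"]); print(env.camera_params("wrist"))
E
```

```text
pics
top {'fx': 560.3730259107087, 'fy': 560.3730259107087, 'cx': 317.65740556535826, 'cy': 237.25305966759703, 'rvec': array([ 2.11752738, -2.14715318,  0.21563269]), 'tvec': array([-0.02339849,  0.61289902,  0.83601634])}
photometer [([231.3, 158.5, 129.0, 192.6], 0.59)]
slide_face [([266.3, 215.5, 50.7, 132.5], 0.95)]
vial [([229.3, 152.5, 129.6, 195.3], 0.59), ([264.7, 215.0, 56.1, 132.3], 0.55)]
hood [([226.6, 226.4, 40.4, 49.9], 0.58), ([232.6, 154.4, 125.8, 193.6], 0.53)]
pin_knob [([262.5, 197.5, 9.4, 8.0], 0.48), ([312.8, 243.4, 32.4, 23.7], 0.45)]
key_top [([382.4, 217.4, 31.9, 31.9], 0.31)]
hood_edge [([230.6, 233.1, 36.5, 46.9], 0.88), ([259.7, 216.9, 62.8, 128.8], 0.7)]
beaker [([365.0, 156.3, 36.8, 41.8], 0.74)]
cup [([382.4, 217.4, 31.3, 31.8], 0.68), ([231.3, 231.4, 34.6, 49.1], 0.2)]
pen [([363.9, 301.6, 67.2, 29.5], 0.93)]
side {'fx': 553.035151811964, 'fy': 553.035151811964, 'cx': 315.2417439131314, 'cy': 244.2200491184663, 'rvec': array([ 2.02623395, -0.40792465,  0.26818044]), 'tvec': array([-0.56027407,  0.16741928,  0.72120826])}
photometer [([212.4, 189.7, 190
[... 414 characters left out ...]
262.7, 34.4, 53.5], 0.69), ([351.8, 300.9, 34.5, 42.4], 0.59)]
cup [([353.0, 300.7, 34.5, 42.9], 0.55)]
pen [([275.5, 317.8, 15.7, 70.0], 0.8)]
1.1 [ 0.16914406 -0.57568825  0.2312821 ] [ 3.10955407e+00  4.47378737e-01 -2.42623227e-05]
{'fx': 371.3258547133786, 'fy': 371.3258547133786, 'cx': 317.79180935289014, 'cy': 236.30833312301527, 'tool_from_camera': array([[-5.45799920e-05, -9.57526969e-01, -2.88343718e-01,
         7.34573032e-02],
       [ 9.99999653e-01,  1.87503608e-04, -8.11946714e-04,
         3.36366738e-05],
       [ 8.31526364e-04, -2.88343662e-01,  9.57526627e-01,
        -1.42021771e-01],
       [ 0.00000000e+00,  0.00000000e+00,  0.00000000e+00,
         1.00000000e+00]])}
```

```bash
python3 - <<'E'
import cv2
a=cv2.imread("pics/top0.png")[130:370,200:440]; b=cv2.imread("pics/side0.png")[170:350,190:430]
cv2.imwrite("pics/topc.png",cv2.resize(a,(600,600),interpolation=cv2.INTER_CUBIC)) # x2.5 off 200,130
cv2.imwrite("pics/sidec.png",cv2.resize(b,(800,600),interpolation=cv2.INTER_CUBIC)) # x3.333 off 190,170
E
```

```text
(no output)
```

View pics/topc.png

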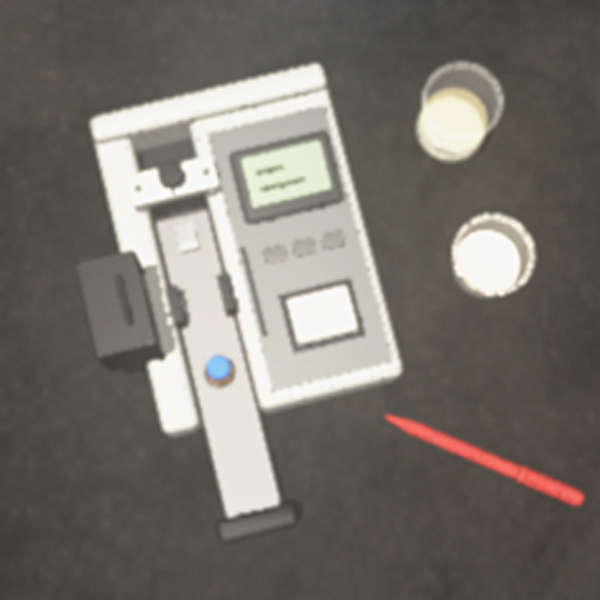

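View pics/sidec.png

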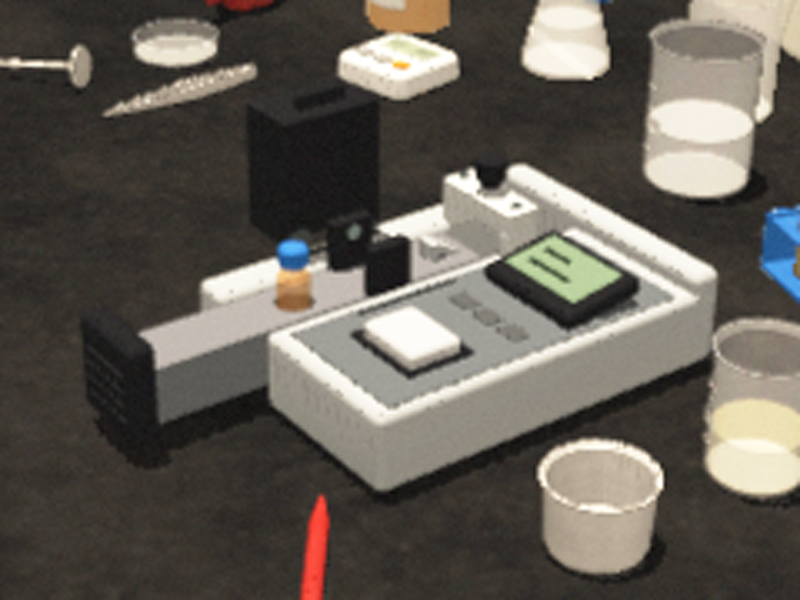

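```bash
cat > h.py <<'E'
import numpy as np, cv2
from bench import env
from scipy.optimize import least_squares
from scipy.spatial.transform import Rotation as R
C={n:env.camera_params(n) for n in("top","side")}
def proj(n,P):
    c=C[n];K=np.array([[c["fx"],0,c["cx"]],[0,c["fy"],c["cy"]],[0,0,1]])
    return cv2.projectPoints(np.atleast_2d(np.asarray(P,float)),c["rvec"],c["tvec"],K,None)[0][:,0]
tp=lambda u,v:np.array([u/2.5+200,v/2.5+130])
sp=lambda u,v:np.array([u/3.3333+190,v/3.3333+170])
def tri(a,b):
    s=least_squares(lambda X:np.r_[proj("top",X)[0]-a,proj("side",X)[0]-b],[.5,0,.05]);return s.x,np.abs(s.fun).max()
def w(p,q):
    c,s=np.cos(p[2]),np.sin(p[2]);q=np.atleast_2d(q)
    return np.c_[p[0]+c*q[:,0]-s*q[:,1],p[1]+s*q[:,0]+c*q[:,1],q[:,2]]
E
cat > fit.py <<'E'
from h import *
for k,a,b in[("vial",(219,365),(292,243)),("key",(321,314),(413,336)),("knob",(175,172),(491,163))]:
    print(k,tri(tp(*a),sp(*b)))
key=tri(tp(321,314),sp(413,336))[0]
M=[("top",(-.075,.035,.074),tp(219,365)),("side",(-.075,.035,.074),sp(292,243)),("top",(.048,.035,.089),tp(175,172)),("side",(.048,.035,.089),sp(491,163)),
("top",(.105,.0785,.056),tp(92,117)),("top",(.105,-.0785,.056),tp(325,65)),("top",(-.105,-.0785,.047),tp(402,374)),("side",(-.105,-.0785,.0),sp(382,490)),("side",(.105,-.0785,.056),sp(716,268))]
f=lambda p:np.concatenate([proj(n,w(p,q))[0]-u for n,q,u in M])
s=least_squares(f,[.5,0,.2],loss="soft_l1");p=s.x;print("pose",p);print(f(p).reshape(-1,2).round(1))
c,sn=np.cos(p[2]),np.sin(p[2]);d=key[:2]-p[:2];print("key local",c*d[0]+sn*d[1],-sn*d[0]+c*d[1])
for th in(1.35,1.45,1.55,1.65,1.75):
    q=[(-.03+x,.070-.07*np.cos(th)+.032*np.sin(th),.054+.07*np.sin(th)+.032*np.cos(th)) for x in(-.029,.029)]
    print(th,((proj("top",w(p,q))-[200,130])*2.5).round().tolist(),((proj("side",w(p,q))-[190,170])*3.3333).round().tolist())
for n,k,o in(("top",2.5,[200,130]),("side",3.3333,[190,170])):
    print(n,((proj(n,w(p,[(x,y,.062) for x in(-.16,-.175,-.19) for y in(.01,.06)]))-o)*k).round().tolist())
E
python3 fit.py
```

```text
vial (array([0.54898285, 0.01547445, 0.07752931]), np.float64(0.1648127579446168))
key (array([ 0.58457586, -0.04902705,  0.05263791]), np.float64(0.7497805802474886))
knob (array([0.66822824, 0.04185239, 0.088408  ]), np.float64(0.08661839625125367))
pose [ 0.62983344 -0.00119756  0.22582003]
[[-0.3  0.2]
 [-0.3  1.8]
 [-1.2 -0.4]
 [-0.1 -0.8]
 [-0.6 -0.2]
 [-0.1 -1. ]
 [ 1.  -0.1]
 [-2.4  5.3]
 [ 1.   1.5]]
key local -0.05481781624722172 -0.03648171174530289
1.35 [[122.0, 348.0], [101.0, 253.0]] [[261.0, 102.0], [357.0, 77.0]]
1.45 [[110.0, 352.0], [89.0, 256.0]] [[253.0, 101.0], [349.0, 76.0]]
1.55 [[99.0, 355.0], [77.0, 260.0]] [[245.0, 101.0], [341.0, 76.0]]
1.65 [[88.0, 359.0], [67.0, 264.0]] [[238.0, 103.0], [334.0, 78.0]]
1.75 [[78.0, 362.0], [57.0, 268.0]] [[232.0, 106.0], [327.0, 81.0]]
top [[290.0, 492.0], [211.0, 511.0], [296.0, 516.0], [217.0, 536.0], [302.0, 540.0], [222.0, 560.0]]
side [[164.0, 343.0], [112.0, 299.0], [135.0, 353.0], [83.0, 307.0], [105.0, 363.0], [54.0, 317.0]]
```

```bash
cat >> h.py <<'E'
POSE=[0.6298,-0.0012,0.2258]
def go(*L):
    o=env.get_obs();r=R.from_rotvec(o["ee_rot"]);q=w(POSE,np.array([o["tcp_pos"]]));d=o["tcp_pos"]-[POSE[0],POSE[1],0]
    c,s=np.cos(POSE[2]),np.sin(POSE[2]);print("t",o["time"],"local mm",(1e3*np.array([c*d[0]+s*d[1],-s*d[0]+c*d[1],d[2]])).round(1),"F",np.round(o["wrist_force"],1),"w",o["width"])
    tgt=R.from_euler("z",POSE[2])*R.from_rotvec([np.pi,0,0]);rv=(r.inv()*tgt).as_rotvec(degrees=True).round(2)
    for l in L: print(l,(1e3*r.inv().apply(w(POSE,np.array(l)/1e3)[0]-o["tcp_pos"])).round(1),rv)
E
python3 -c "
from h import *
go((-225,35,150),(-215,35,32))"
```

```text
t 1.1 local mm [-577.6 -456.8  231.3] F [-0.   0.   0.1] w 0.9982304775085473
(-225, 35, 150) [ 381.4 -469.8   81.3] [0.   0.   3.44]
(-215, 35, 32) [ 391.4 -469.2  199.3] [0.   0.   3.44]
```

>>> {"api": "step_arm", "payload": {
  "motion": [
    [0, 381, -470, 81, 0, 0, 3.44],
    [0, 381, -470, 81, 0, 0, 3.44],
    [0, 381, -470, 81, 0, 0, 3.44],
    [0, 381, -470, 81, 0, 0, 3.44],
    [0, 381, -470, 81, 0, 0, 3.44]
  ]
}}

```text
time: 1.6
tcp_pos: [0.2649, -0.3452, 0.1979]
ee_rot: [3.121, 0.353, 0.001]
wrist_force: [0.4, -0.6, 0.3]
width: 0.14
grip_force: 0.0
```

```bash
python3 -c "
from h import *
go((-225,35,150),(-215,35,32))"
```

```text
t 1.6 local mm [-432.6 -253.6  197.9] F [ 0.4 -0.6  0.3] w 0.1401388391736526
(-225, 35, 150) [ 207.4 -288.8   47.8] [ 0.03 -0.02 -0.04]
(-215, 35, 32) [ 217.4 -288.8  165.8] [ 0.03 -0.02 -0.04]
```

>>> {"api": "step_arm", "payload": {
  "motion": [
    [0, 200, -280, 45, 0, 0, 0],
    [0, 200, -280, 45, 0, 0, 0],
    [0, 200, -280, 45, 0, 0, 0],
    [0, 200, -280, 45, 0, 0, 0],
    [0, 200, -280, 45, 0, 0, 0]
  ]
}}

```text
time: 2.1
tcp_pos: [0.3602, -0.1163, 0.1658]
ee_rot: [3.121, 0.353, 0.002]
wrist_force: [1.1, -1.3, 0.2]
width: -0.007
grip_force: 0.0
```

>>> {"api": "step_arm", "payload": {
  "motion": [
    [0, 55, -75, 12, 0, 0, 0],
    [0, 55, -75, 12, 0, 0, 0],
    [0, 55, -75, 12, 0, 0, 0]
  ]
}}

```text
time: 2.4
tcp_pos: [0.3973, -0.028, 0.1528]
ee_rot: [-3.118, -0.366, 0.001]
wrist_force: [0.3, 0.2, 0.1]
width: 0.003
grip_force: 0.0
```

```bash
python3 -c "
from h import *
go((-225,35,150),(-215,35,32))"
```

```text
t 2.4 local mm [-232.6   25.9  152.8] F [0.3 0.2 0.1] w 0.0026199196569593676
(-225, 35, 150) [ 7.7 -9.   2.8] [-0.13  0.01  0.45]
(-215, 35, 32) [ 17.7  -8.7 120.8] [-0.13  0.01  0.45]
```

>>> {"api": "step_arm", "payload": {
  "motion": [
    [0, 10, -9, 40, 0, 0, 0.2],
    [0, 14, -9, 80, 0, 0, 0.2],
    [0, 18, -9, 121, 0, 0, 0.2],
    [0, 18, -9, 121, 0, 0, 0.2],
    [0, 18, -9, 121, 0, 0, 0.2]
  ]
}}

```text
time: 2.9
tcp_pos: [0.4119, -0.0204, 0.0332]
ee_rot: [-3.122, -0.348, 0.002]
wrist_force: [1.2, -0.1, 0.8]
width: 0.001
grip_force: 0.0
```

```bash
python3 -c "
from h import *
go((-190,35,32),(-140,35,32))
cv2.imwrite('pics/side1.png',cv2.resize(env.grab_frame('side')[170:350,190:430,::-1],(800,600)))
cv2.imwrite('pics/w1.png',env.grab_frame('wrist')[:,:,::-1])"
```

```text
t 2.9 local mm [-216.7   30.1   33.2] F [ 1.2 -0.1  0.8] w 0.0011705249032923748
(-190, 35, 32) [26.7 -5.   1.2] [-0.01  0.07 -0.23]
(-140, 35, 32) [76.7 -5.2  1.2] [-0.01  0.07 -0.23]
```

View pics/side1.png

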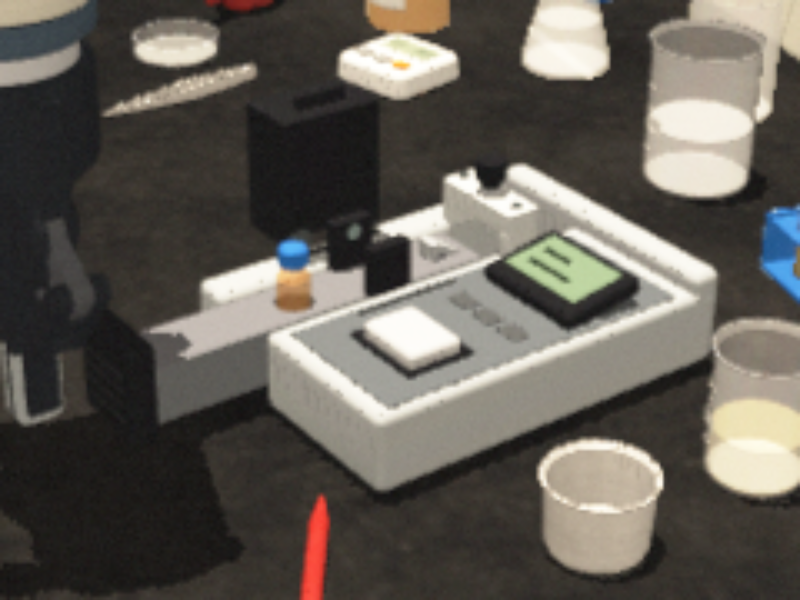

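View pics/w1.png

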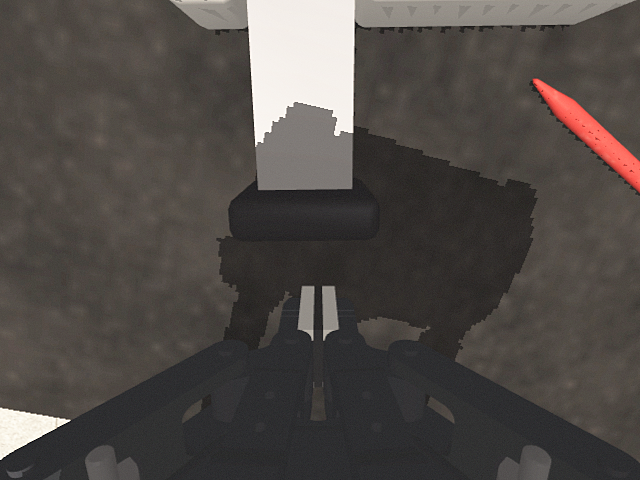

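>>> {"api": "step_arm", "payload": {
  "motion": [
    [0, 6, -4, 1, 0, 0, 0],
    [0, 13, -4, 1, 0, 0, 0],
    [0, 20, -4, 1, 0, 0, 0],
    [0, 25, -4, 1, 0, 0, 0],
    [0, 25, -4, 1, 0, 0, 0]
  ]
}}

```text
time: 3.5
tcp_pos: [0.4362, -0.0104, 0.0318]
ee_rot: [3.122, 0.349, -0.001]
wrist_force: [0.2, 0.3, 0.1]
width: 0.003
grip_force: 0.0
```

>>> {"api": "step_arm", "payload": {
  "motion": [
    [0, 3, 0, 0, 0, 0, 0],
    [0, 6, 0, 0, 0, 0, 0],
    [0, 8, 0, 0, 0, 0, 0],
    [0, 8, 0, 0, 0, 0, 0]
  ]
}}

```text
time: 3.9
tcp_pos: [0.4435, -0.0087, 0.0315]
ee_rot: [-3.122, -0.348, 0.001]
wrist_force: [-2.5, 0.8, 0.7]
width: 0.001
grip_force: 1.2
```

```bash
python3 -c "
from h import *
go((-140,35,32))
im=env.grab_frame('wrist');cv2.imwrite('pics/w2.png',im[:,:,::-1])
print(env.spot_in('wrist','slide_face')[:2])"
```

```text
t 3.9 local mm [-183.2   34.4   31.5] F [-2.5  0.8  0.7] w 0.0009035609508154338
(-140, 35, 32) [43.2 -0.7 -0.5] [-0.02  0.02 -0.2 ]
[{'bbox': [243.0, 0.0, 150.5, 313.0], 'conf': 0.81}]
```

>>> {"api": "step_arm", "payload": {
  "motion": [
    [0, 4, 0, 0, 0, 0, 0],
    [0, 8, 0, 0, 0, 0, 0],
    [0, 12, 0, 0, 0, 0, 0],
    [0, 16, 0, 0, 0, 0, 0],
    [0, 16, 0, 0, 0, 0, 0]
  ]
}}

```text
time: 4.5
tcp_pos: [0.4595, -0.0049, 0.0315]
ee_rot: [-3.122, -0.349, 0.0]
wrist_force: [-4.0, 1.1, 0.5]
width: 0.0
grip_force: 1.7
```

>>> {"api": "step_arm", "payload": {
  "motion": [
    [0, 5, 0, 0, 0, 0, 0],
    [0, 10, 0, 0, 0, 0, 0],
    [0, 15, 0, 0, 0, 0, 0],
    [0, 20, 0, 0, 0, 0, 0],
    [0, 20, 0, 0, 0, 0, 0]
  ]
}}

```text
time: 5.0
tcp_pos: [0.4794, -0.0008, 0.0316]
ee_rot: [3.122, 0.349, 0.002]
wrist_force: [0.1, 0.4, 0.1]
width: 0.001
grip_force: 0.0
```

>>> {"api": "step_arm", "payload": {
  "motion": [
    [0, 3, 0, 0, 0, 0, 0],
    [0, 6, 0, 0, 0, 0, 0],
    [0, 8, 0, 0, 0, 0, 0],
    [0, 8, 0, 0, 0, 0, 0]
  ]
}}

```text
time: 5.4
tcp_pos: [0.4863, 0.0008, 0.0317]
ee_rot: [3.122, 0.348, -0.001]
wrist_force: [-4.9, 0.8, 1.9]
width: -0.006
grip_force: 2.4
```

>>> {"api": "step_arm", "payload": {
  "motion": [
    [0, 2, 0, 0, 0, 0, 0],
    [0, 4, 0, 0, 0, 0, 0],
    [0, 4, 0, 0, 0, 0, 0]
  ]
}}

```text
time: 5.7
tcp_pos: [0.4901, 0.0017, 0.0316]
ee_rot: [3.122, 0.348, -0.001]
wrist_force: [-4.6, 0.4, 2.3]
width: -0.002
grip_force: 2.5
```

```bash
python3 -c "
from h import *
go((-130,35,32))
im=env.grab_frame('side');cv2.imwrite('pics/s3.png',cv2.resize(im[170:350,190:430,::-1],(800,600)))
print(env.spot_in('side','vial')[:2],env.spot_in('side','pin_knob')[:2])
print([proj('side',w(POSE,[(-.075+t,.035,.074)])).round(1) for t in(0,.045,.05,.055)])"
```

```text
t 5.7 local mm [-135.5   34.1   31.6] F [-4.6  0.4  2.3] w -0.0017862418042042128
(-130, 35, 32) [ 5.5 -0.9 -0.4] [ 0.    0.05 -0.21]
[{'bbox': [302.3, 234.0, 8.3, 7.3], 'conf': 0.39}] [{'bbox': [333.1, 215.0, 11.3, 25.7], 'conf': 0.54}]
[array([[277.3, 244.7]]), array([[300.1, 237.5]]), array([[302.5, 236.7]]), array([[305., 236.]])]
```

View pics/s3.png

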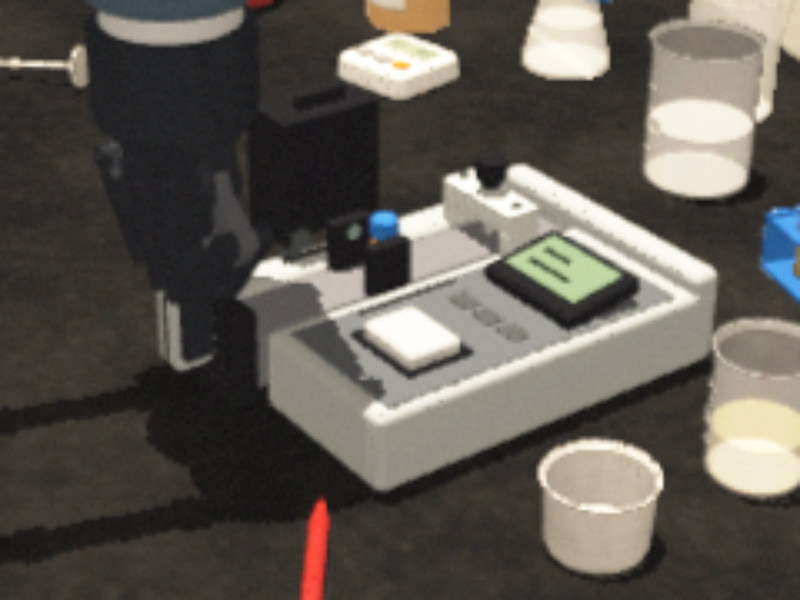

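>>> {"api": "step_arm", "payload": {
  "motion": [
    [0, -4, 0, 0, 0, 0, 0],
    [0, -8, 0, 0, 0, 0, 0],
    [0, -12, 0, 0, 0, 0, 0],
    [0, -20, 0, 0, 0, 0, 0],
    [0, -35, 0, 0, 0, 0, 0]
  ]
}}

```text
time: 6.35
tcp_pos: [0.4565, -0.006, 0.032]
ee_rot: [3.122, 0.349, 0.003]
wrist_force: [0.3, 0.3, -0.2]
width: -0.0
grip_force: 0.0
```

>>> {"api": "step_arm", "payload": {
  "motion": [
    [0, -15, 0, -50, 0, 0, 0],
    [0, -15, 0, -100, 0, 0, 0],
    [0, -15, 0, -140, 0, 0, 0],
    [0, -15, 0, -140, 0, 0, 0]
  ]
}}

```text
time: 6.75
tcp_pos: [0.4442, -0.0096, 0.1796]
ee_rot: [3.119, 0.348, 0.022]
wrist_force: [-0.6, 0.3, -1.0]
width: 0.002
grip_force: 0.0
```

```bash
python3 -c "
from h import *
go((-130,160,170),(-30,160,170),(-30,150,108))
im=env.grab_frame('side');cv2.imwrite('pics/s4.png',cv2.resize(im[170:350,190:430,::-1],(800,600)))"
```

```text
t 6.75 local mm [-182.7   33.4  179.6] F [-0.6  0.3 -1. ] w 0.0024446141401620537
(-130, 160, 170) [  52.1 -126.9    9.7] [ 0.25 -0.77 -0.21]
(-30, 160, 170) [ 152.1 -127.3   11.1] [ 0.25 -0.77 -0.21]
(-30, 150, 108) [ 151.3 -117.5   73.1] [ 0.25 -0.77 -0.21]
```

View pics/s4.png

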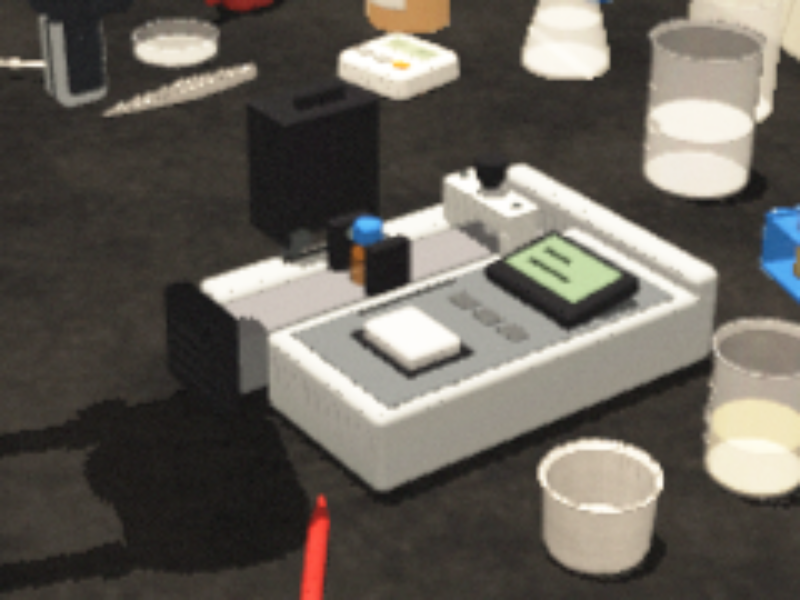

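>>> {"api": "step_arm", "payload": {
  "motion": [
    [0, 15, -40, 10, 0, -0.4, 0],
    [0, 40, -80, 10, 0, -0.4, 0],
    [0, 70, -117, 10, 0, -0.4, 0],
    [0, 110, -117, 10, 0, -0.4, 0],
    [0, 152, -117, 10, 0, -0.4, 0]
  ]
}}

```text
time: 7.3
tcp_pos: [0.5643, 0.1402, 0.1601]
ee_rot: [3.121, 0.353, -0.013]
wrist_force: [0.8, -0.8, 0.3]
width: 0.0
grip_force: 0.0
```

```bash
python3 -c "
from h import *
go((-30,145,108),(-30,120,108))"
```

```text
t 7.3 local mm [-32.2 152.4 160.1] F [ 0.8 -0.8  0.3] w 0.00024273351120302408
(-30, 145, 108) [ 2.6  7.4 52. ] [-0.01  0.46 -0.04]
(-30, 120, 108) [ 2.6 32.4 52. ] [-0.01  0.46 -0.04]
```

>>> {"api": "step_arm", "payload": {
  "motion": [
    [0, 1, 7, 26, 0, 0.4, 0],
    [0, 1, 7, 52, 0, 0.4, 0],
    [0, 1, 15, 52, 0, 0.4, 0],
    [0, 1, 26, 52, 0, 0.4, 0],
    [0, 1, 26, 52, 0, 0.4, 0]
  ]
}}

```text
time: 7.8
tcp_pos: [0.5711, 0.1116, 0.1113]
ee_rot: [3.122, 0.346, 0.004]
wrist_force: [0.2, 0.8, -0.1]
width: -0.005
grip_force: 0.0
```

```bash
python3 -c "
from h import *
go((-30,112,108),(-30,93,115))
cv2.imwrite('pics/t5.png',cv2.resize(env.grab_frame('side')[150:330,190:430,::-1],(800,600)))"
```

```text
t 7.8 local mm [-31.9 123.  111.3] F [ 0.2  0.8 -0.1] w -0.0052005508146298965
(-30, 112, 108) [ 2.  11.   3.3] [ 0.05 -0.14 -0.29]
(-30, 93, 115) [ 2.1 30.  -3.7] [ 0.05 -0.14 -0.29]
```

View pics/t5.png

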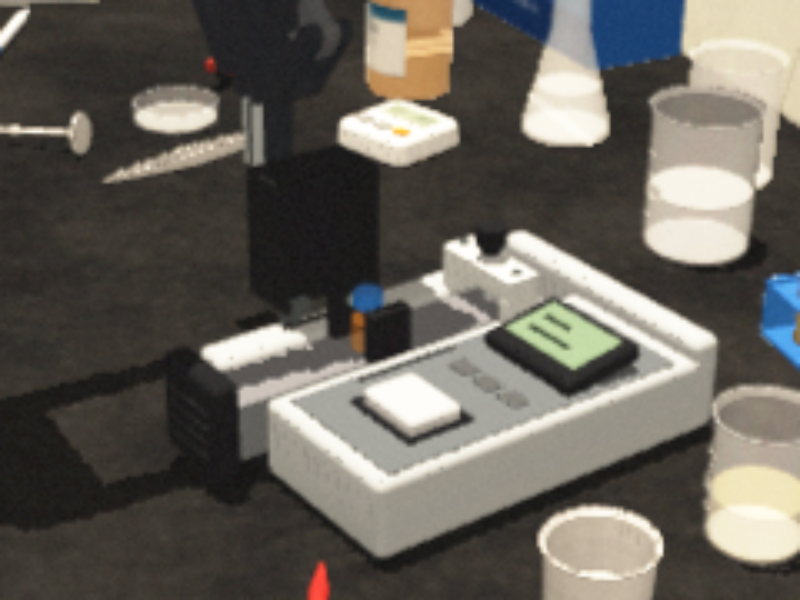

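>>> {"api": "step_arm", "payload": {
  "motion": [
    [0, 2, 8, 2, 0, 0, 0],
    [0, 2, 14, 2, 0, 0, 0],
    [0, 2, 20, -1, 0, 0, 0],
    [0, 2, 28, -4, 0, 0, 0],
    [0, 2, 30, -4, 0, 0, 0]
  ]
}}

```text
time: 8.35
tcp_pos: [0.5795, 0.0834, 0.1146]
ee_rot: [3.122, 0.347, 0.002]
wrist_force: [1.0, -0.2, 1.2]
width: -0.001
grip_force: 0.3
```

>>> {"api": "step_arm", "payload": {
  "motion": [
    [0, 0, 7, 0, 0, 0, 0],
    [0, 0, 14, 0, 0, 0, 0],
    [0, 0, 20, 0, 0, 0, 0],
    [0, 0, 28, 2, 0, 0, 0],
    [0, 0, 36, 5, 0, 0, 0]
  ]
}}

```text
time: 8.85
tcp_pos: [0.5872, 0.0485, 0.1088]
ee_rot: [3.122, 0.348, 0.001]
wrist_force: [0.0, 0.3, 1.5]
width: -0.001
grip_force: 0.5
```

```bash
python3 -c "
from h import *
go((-30,41,100),(-30,34,94))
cv2.imwrite('pics/t6.png',cv2.resize(env.grab_frame('side')[150:330,190:430,::-1],(800,600)))"
```

```text
t 8.85 local mm [-30.4  58.  108.8] F [0.  0.3 1.5] w -0.000784887225667643
(-30, 41, 100) [ 0.4 17.   8.8] [ 0.02 -0.03 -0.2 ]
(-30, 34, 94) [ 0.5 24.  14.8] [ 0.02 -0.03 -0.2 ]
```

View pics/t6.png

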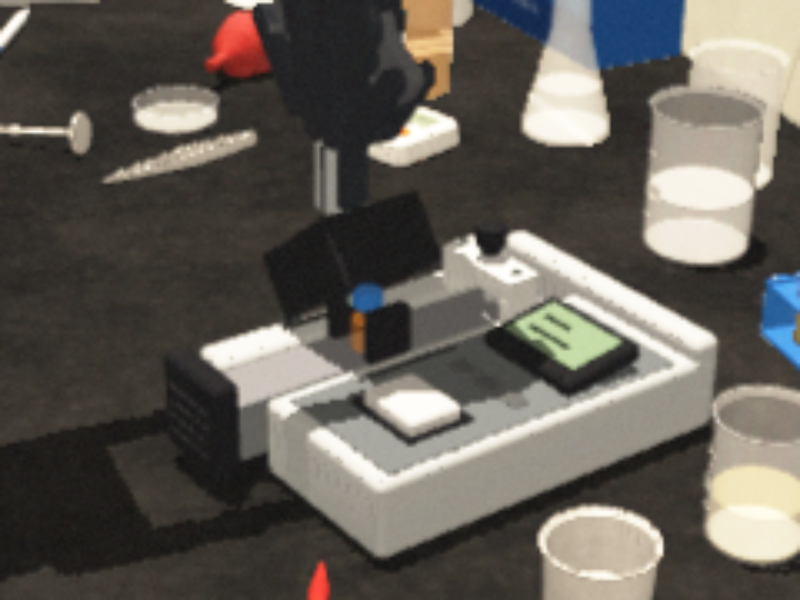

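>>> {"api": "step_arm", "payload": {
  "motion": [
    [0, 0, 8, 3, 0, 0, 0],
    [0, 0, 17, 9, 0, 0, 0],
    [0, 0, 24, 15, 0, 0, 0],
    [0, 0, 28, 19, 0, 0, 0],
    [0, 0, 28, 21, 0, 0, 0]
  ]
}}

```text
time: 9.4
tcp_pos: [0.5928, 0.0213, 0.0866]
ee_rot: [-3.122, -0.347, 0.002]
wrist_force: [-0.5, -0.1, 0.1]
width: 0.004
grip_force: 0.0
```

>>> {"api": "step_arm", "payload": {
  "motion": [
    [0, 0, 0, 0, 0, 0, 0],
    [0, 0, 0, -20, 0, 0, 0],
    [0, 0, 0, -40, 0, 0, 0],
    [0, 0, 0, -40, 0, 0, 0]
  ]
}}

```text
time: 9.8
tcp_pos: [0.5947, 0.0223, 0.1316]
ee_rot: [3.121, 0.349, 0.01]
wrist_force: [0.2, -0.4, 0.6]
width: 0.001
grip_force: 0.0
```

```bash
python3 -c "
from h import *
go((-55,-36,100),(-55,-36,65))
cv2.imwrite('pics/t7.png',cv2.resize(env.grab_frame('side')[150:330,190:430,::-1],(800,600)))"
```

```text
t 9.8 local mm [-28.9  30.7 131.6] F [ 0.2 -0.4  0.6] w 0.0005726211714863292
(-55, -36, 100) [-26.1  66.8  31.5] [ 0.08 -0.36 -0.18]
(-55, -36, 65) [-26.3  66.7  66.5] [ 0.08 -0.36 -0.18]
```

View pics/t7.png

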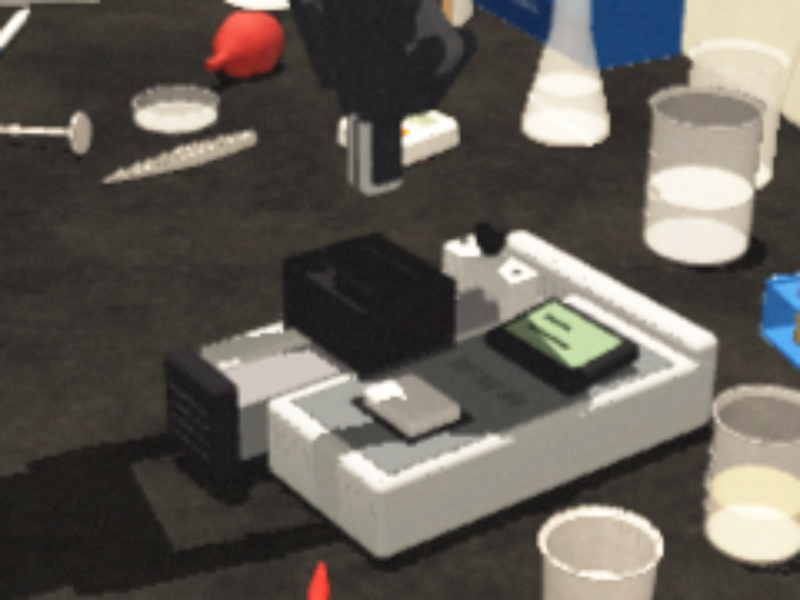

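>>> {"api": "step_arm", "payload": {
  "motion": [
    [0, -14, 34, 0, 0, 0, 0],
    [0, -27, 67, 5, 0, -0.3, 0],
    [0, -27, 67, 31, 0, -0.3, 0],
    [0, -27, 67, 65, 0, -0.3, 0],
    [0, -27, 67, 65, 0, -0.3, 0]
  ]
}}

```text
time: 10.35
tcp_pos: [0.578, -0.0491, 0.056]
ee_rot: [-3.12, -0.347, 0.024]
wrist_force: [-1.1, 0.2, 1.0]
width: -0.004
grip_force: 0.6
```

```bash
python3 -c "
from h import *
go((-55,-36,56),(-55,-36,51))"
```

```text
t 10.35 local mm [-61.3 -35.1  56. ] F [-1.1  0.2  1. ] w -0.0038317283995903876
(-55, -36, 56) [ 6.3  0.9 -0.1] [-0.21  0.85 -0.23]
(-55, -36, 51) [6.3 0.9 4.9] [-0.21  0.85 -0.23]
```

>>> {"api": "step_arm", "payload": {
  "motion": [
    [0, 0, 0, -8, 0, 0, 0],
    [0, 6, 1, -8, 0, 0.8, 0],
    [0, 6, 1, -8, 0, 0.8, 0]
  ]
}}

```text
time: 10.65
tcp_pos: [0.5895, -0.0489, 0.0735]
ee_rot: [3.122, 0.349, 0.022]
wrist_force: [0.3, 0.3, -0.5]
width: 0.004
grip_force: 0.0
```

```bash
python3 -c "
from h import *
go((-55,-36,51),(-55,-36,49))"
```

```text
t 10.65 local mm [-50.  -37.4  73.5] F [ 0.3  0.3 -0.5] w 0.004329544654249987
(-55, -36, 51) [-5.3 -1.4 22.4] [ 0.09 -0.79 -0.17]
(-55, -36, 49) [-5.3 -1.4 24.4] [ 0.09 -0.79 -0.17]
```

>>> {"api": "step_arm", "payload": {
  "motion": [
    [0, -3, -1, 4, 0, -0.4, 0],
    [0, -4, -1, 8, 0, -0.4, 0],
    [0, -4, -1, 12, 0, -0.4, 0],
    [0, -4, -1, 14, 0, -0.4, 0],
    [0, -4, -1, 14, 0, -0.4, 0]
  ]
}}

```text
time: 11.15
tcp_pos: [0.5832, -0.0488, 0.0561]
ee_rot: [-3.122, -0.348, -0.001]
wrist_force: [-0.8, -0.5, 1.2]
width: -0.0
grip_force: 0.6
```

```bash
python3 -c "
from h import *
go((-55,-36,51),(-55,-36,49))"
```

```text
t 11.15 local mm [-56.  -36.   56.1] F [-0.8 -0.5  1.2] w -6.330656893079024e-05
(-55, -36, 51) [1.  0.  5.1] [-0.03 -0.04 -0.2 ]
(-55, -36, 49) [1.  0.  7.1] [-0.03 -0.04 -0.2 ]
```

In contact at the key top; press down in small steps while watching the force.

>>> {"api": "step_arm", "payload": {
  "motion": [
    [0, 0, 0, 1.5, 0, 0, 0],
    [0, 0, 0, 3, 0, 0, 0],
    [0, 0, 0, 4.5, 0, 0, 0],
    [0, 0, 0, 4.5, 0, 0, 0]
  ]
}}

```text
time: 11.55
tcp_pos: [0.5837, -0.0489, 0.0523]
ee_rot: [-3.122, -0.348, -0.003]
wrist_force: [-1.9, -0.4, 2.9]
width: -0.006
grip_force: 1.8
```

>>> {"api": "step_arm", "payload": {
  "motion": [
    [0, 0, 0, 1, 0, 0, 0],
    [0, 0, 0, 1.5, 0, 0, 0],
    [0, 0, 0, 1.5, 0, 0, 0]
  ]
}}

```text
time: 11.85
tcp_pos: [0.5837, -0.0489, 0.051]
ee_rot: [-3.122, -0.348, -0.003]
wrist_force: [-2.2, 1.0, 4.2]
width: -0.001
grip_force: 2.6
```

Force must rise clearly above 4.5 N to show the bottom.

>>> {"api": "step_arm", "payload": {
  "motion": [
    [0, 0, 0, 0.7, 0, 0, 0],
    [0, 0, 0, 1.2, 0, 0, 0],
    [0, 0, 0, 1.2, 0, 0, 0]
  ]
}}

```text
time: 12.15
tcp_pos: [0.5837, -0.0489, 0.0509]
ee_rot: [3.122, 0.348, 0.004]
wrist_force: [-4.7, 0.8, 10.1]
width: 0.0
grip_force: 5.0
```

>>> {"api": "step_arm", "payload": {
  "motion": [
    [0, 0, 0, -3, 0, 0, 0],
    [0, 0, 0, -8, 0, 0, 0],
    [0, 0, 0, -30, 0, 0, 0],
    [0, 0, 0, -70, 0, 0, 0],
    [0, 0, 0, -110, 0, 0, 0]
  ]
}}

```text
time: 12.65
tcp_pos: [0.5828, -0.0488, 0.1591]
ee_rot: [-3.121, -0.348, 0.001]
wrist_force: [-0.9, 0.5, -0.2]
width: -0.001
grip_force: 0.0
```

>>> {"api": "step_arm", "payload": {
  "motion": [
    [0, -50, 0, 0, 0, 0, 0],
    [0, -100, 0, 0, 0, 0, 0],
    [0, -120, 0, 0, 0, 0, 0],
    [0, -120, 0, 0, 0, 0, 0],
    [0, -120, 0, 0, 0, 0, 0]
  ]
}}

```text
time: 13.15
tcp_pos: [0.4667, -0.0754, 0.1593]
ee_rot: [-3.122, -0.348, -0.005]
wrist_force: [-0.4, -0.2, 1.2]
width: 0.001
grip_force: 0.0
```

```bash
python3 -c "
from h import *
go()
cv2.imwrite('pics/t8.png',cv2.resize(env.grab_frame('side')[150:330,190:430,::-1],(800,600)))"
```

```text
t 13.15 local mm [-175.5  -35.8  159.3] F [-0.4 -0.2  1.2] w 0.0005860493826253357
```

View pics/t8.png

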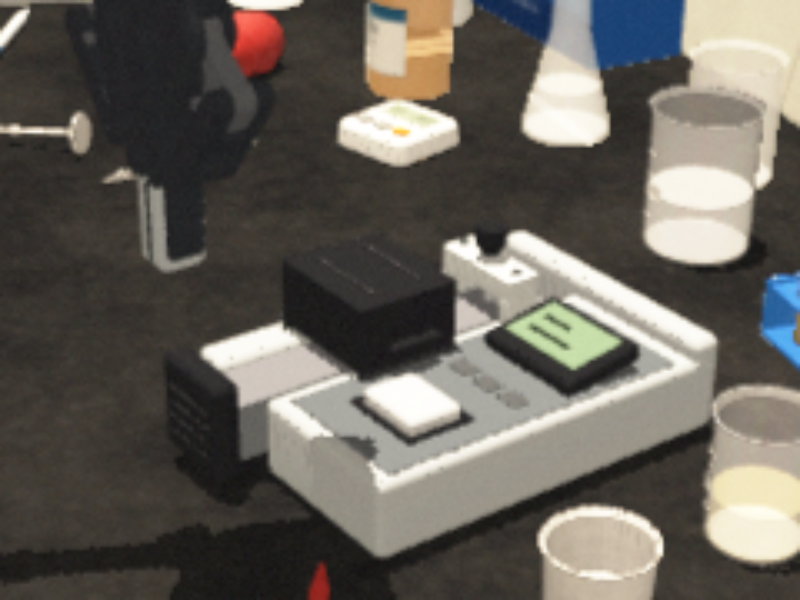

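The hood is shut at about (370,305), the key is up at (412,402), the slide is still at its middle position with its plate at (200,420), and the gripper is clear.

```bash
python3 -c "
from bench import env
print(env.sign_off())"
```

```text
the job is handed in; nothing more can be done
None
```

The job is handed in: the slide is caught at its middle position, the hood is shut over the vial, and the key was pressed to its stop (10 N) and has come back up, with the fingers clear at 13.2 s; the sign-off gave no verdict.

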